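# Load a disc into its nest and count it

## Task

Load the next part for measuring: get the round disc that lies on the fixture into the nest that matches its outline, so that it sits flat and fully home on the bottom of the nest. Then count it on the counter beside the fixture: swing the sprung lever all the way to its stop and let it spring back. Leave the other things on the bench where they are.

Things in the scene. Friction and masses are not known exactly. Their poses are not given: they have to be found in the camera images.
- disc: Loose turned aluminium disc, 90 mm in diameter (too wide for most grippers), 12 mm thick, 0.15 to 0.3 kg, edges barely rounded. It starts flat on the fixture's plain middle insert and slides easily over the inserts when pushed at its rim. Origin: centre of its underside; z is its upward axis.
- fixture: Fixed: steel base 150 (x) by 390 (y) by 12 mm carrying three grey inserts in a row along y, 7 mm thick, tops flush, no raised edges: a plain one in the middle (130 by 130 mm) and a nest insert (130 in x, 120 in y) at each end, one with a round hole, one square; sides vary. Origin: centre of the base's underside on the granite; the inserts' top is 19 mm above it. x, y level, z up.
- round_seat (a point): Centre of the bottom of the round nest: a hole 93 mm in diameter, 7 mm deep, through its grey insert down to the dark flat steel base. The disc fully home has its underside's centre here (play 1.5 mm all round) and stands 5 mm proud of the insert. It lies 12 mm above the granite, 125 mm to the +y or -y side of the fixture's centre. z up.
- square_seat (a point): Centre of the bottom of the square nest, a hole 75 by 75 mm and 7 mm deep in the insert at the other end of the fixture. The disc does not fit it.
- counter: Fixed bench stroke counter left or right of the fixture: grey box 50 (x) by 80 (y) mm, top 56 mm above the granite, on a steel foot 75 by 115 by 6 mm; window with number wheels on its -x face, small wing knob on its +y side, lever on its -y side. Origin: under the box's centre, on the granite. x: level direction in which the lever's knob is swung; y: along the lever's shaft; z up.
- lever_knob (a point): Centre of the 18 mm black ball at the end of the counter's lever, a 7 mm rod, 60 mm from shaft to ball centre. The shaft lies along the counter's y, 36 mm above the granite; the lever is 51 mm to the -y side of the counter's origin, 7 mm clear of the box. At rest it leans 26 deg from upright to the counter's -x, ball 90 mm high; at its stop as much to +x, ball 52 mm farther along x.
- lever (a joint): Angle of the counter's lever in rad: 0 at rest, 0.9 at its stop; grows as the knob is swung towards the counter's +x. A spring returns it to 0 when let go; about 1 N at the knob to start it, 2.5 N at the stop.
- gauge_box: Bystander, fixed: low open wooden box 70 by 110 by 22 mm with steel gauge blocks, on the other side of the fixture from the counter. Origin: centre of its underside.
- square_blank: Bystander, loose: square aluminium blank 70 by 70 by 12 mm lying on the granite beyond the fixture. Origin: centre of its underside.
- setting_ring: Bystander, loose: steel setting ring, 64 mm outside, 32 mm inside, 18 mm high, lying on the granite beyond the fixture. Origin: centre of its underside.
- caliper: Bystander, loose: steel caliper about 235 mm long and 12 mm high, lying along y on the granite beyond the fixture. Origin: middle of its beam, at its underside.
Mind the look-alikes: they are no part of the job. Leave any black or turquoise look-alike of the disc alone.

How it is judged:
By the outcome, as a careful person would: the job done as asked, in the order asked, and still so for the second after the job is handed in, with the robot touching nothing.
It also fails if it takes over 51 s, if anything falls off the work surface, if the arm or the gripper's body presses on something with over 40 N, if the wrist force passes 120 N, or if a joint passes its speed limit or range.

## Robot

A 6-joint arm with a two-finger parallel gripper is mounted at the origin on the work surface. World frame = base frame: x ahead of the robot, y to its left, z up, the work surface at z = 0. Lengths are in m, angles in rad, forces in N, time in s.
With the tool pointing down it reaches from about 0.325 to 0.775 m from the base axis. Payload 9.3 kg.
Tool frame: the origin (TCP) lies on the front face of the gripper's body, between the roots of the fingers; the fingertips stand 73 mm ahead of it and the grasp point (between the pads) lies 54 mm ahead of it (ctrl.grasp_offset is the z of the grasp point in the tool frame, in m); z points along the fingers, y is the line along which they close (so a half turn about z gives the same grasp; the last joint's range is limited). The gripper opens to 85 mm and grips with 20 to 120 N. Pads are 22 mm wide; open, the fingers measure 114 mm over their backs; the gripper's body (76 mm by 85 mm) begins 54 mm behind the grasp point. The pads swing forward as they close: fully open they stand 13 mm farther back than shut.
Start: joints at [-1.288, 0.259, 0.021, 1.334, 0, 1.418], TCP at [0.232, -0.499, 0.304] pointing down, gripper open.
Joint ranges: [-3.04, 3.04], [-0.91, 1.82], [-1.04, 1.36], [-1.92, 1.95], [-1.52, 1.45], [-3.14, 3.14]. Speed limits (rad/s): [2.22, 2.22, 2.79, 3.14, 3.14, 3.14].

## Interface

Orientations are given as a unit quaternion [w, x, y, z].
In Python, from plant import read_state, viewer, ctrl gives the robot as it stands.
- The arm moves only by the shell command python3 -m pendant [FORCE], which reads ROWS from standard input. ROWS is a JSON list of rows, 1 to 8 of them, each of 7 numbers: a rotation vector rx, ry, rz in normalised numbers (1 is 90 degrees), then dx, dy, dz in shares of the most that a row can go, 1 being 62.5 mm, then the finger opening in m; each row shifts and turns the commanded pose from where the row before left it, along the tool's axes as they then stand; what a row does not reach is not made up. A row lasts 1/8 s, in which the tool goes at most 0.0625 m and 0.188 rad, less where a joint would pass 70% of its speed; a pose out of reach is approached as far as the arm can. The fingers move at their own pace and stop on an object; FORCE is the grip in N (left out, the last holds). Time passes only in rows, so rows that do not move let the fingers close. It prints the time, the measured TCP pose, the force, the opening and the grip force at its end. Shift and turn numbers lie between -1 and 1, and a call with a number outside is refused. Input that does not fit is refused with a message, and nothing moves.
- read_state(): the state, without advancing time (a new reading comes with each control period).
- viewer.read_camera(name): name is "scene" or "top"; returns a dict with "color" (400x640x3 uint8, red, green, blue), "K" (3x3 intrinsics, pixels), "cam_to_world" (4x4, takes a point from camera to world coordinates). Camera axes: x right, y down, z forward; pixel columns grow to the right and rows downward; lengths in m; the calibration is good to about 2 mm. A picture is of the moment at which its call begins. There is no depth.
- ctrl.close_job(): hands the job in; it is judged then, once.
The state is a dict: "clock": time; "q": joint angles; "joint_vel": joint speeds; "joint_torque": joint torques, N m; "tcp_pos": TCP position; "eef_rot": TCP orientation; "contact_force": force on the tool from outside, world axes, zero at the start; "moment": the same for the moment, N m; "width": finger opening in m; "finger_force": force on a finger pad.
Only numpy, scipy, OpenCV 4.12 (cv2) and the standard library are available. Lean on these libraries where they do the work, as an engineer would, in place of code of your own. Each camera call takes 0.05 s, during which the arm holds its last target. There are 200 camera calls.

## Working session

There is one attempt and no reset: what is moved stays moved. The work goes in short steps, Python scripts to look and compute and a shell command to move; the robot and the scene stay as the last step left them, time stands still between calls to the robot, and variables do not carry over. Pictures are saved under pics/ and viewed, at most 10 in all, crops included, and the job is handed in when it is done.

```bash
ls; mkdir -p pics
python3 - <<'E'
from plant import read_state, viewer, ctrl
import cv2,numpy as np
np.set_printoptions(precision=4,suppress=True)
for n in("scene","top"):
    c=viewer.read_camera(n); cv2.imwrite(f"pics/{n}0.png",c["color"][:,:,::-1]); print(c["K"],c["cam_to_world"])
    np.savez(f"{n}.npz",K=c["K"],T=c["cam_to_world"])
s=read_state(); print({k:np.round(v,3) for k,v in s.items()})
E
```

```text
pics
[[364.3062   0.     315.4626]
 [  0.     364.3062 205.3795]
 [  0.       0.       1.    ]] [[ 0.7736  0.3645 -0.5183  1.0455]
 [ 0.6335 -0.4279  0.6446 -0.6559]
 [ 0.0132 -0.8271 -0.562   0.6461]
 [ 0.      0.      0.      1.    ]]
[[512.2606   0.     323.7687]
 [  0.     512.2606 200.6966]
 [  0.       0.       1.    ]] [[-0.0059 -0.9972  0.0751  0.4647]
 [-1.      0.0057 -0.0035 -0.037 ]
 [ 0.0031 -0.0751 -0.9972  1.2736]
 [ 0.      0.      0.      1.    ]]
{'clock': np.float64(0.1), 'q': array([-1.288,  0.259,  0.021,  1.334,  0.   ,  1.418]), 'joint_vel': array([ 0.   , -0.002,  0.002,  0.002,  0.   , -0.001]), 'joint_torque': array([  0.008, -55.669,  34.507,   0.012,  -0.   ,  -0.   ]), 'tcp_pos': array([ 0.232, -0.498,  0.303]), 'eef_rot': array([-0.001,  0.976,  0.216, -0.   ]), 'contact_force': array([ 0.554, -0.119,  0.179]), 'moment': array([ 0.021, -0.015,  0.005]), 'finger_force': np.float64(0.0), 'width': np.float64(0.085)}
```

View pics/top0.png

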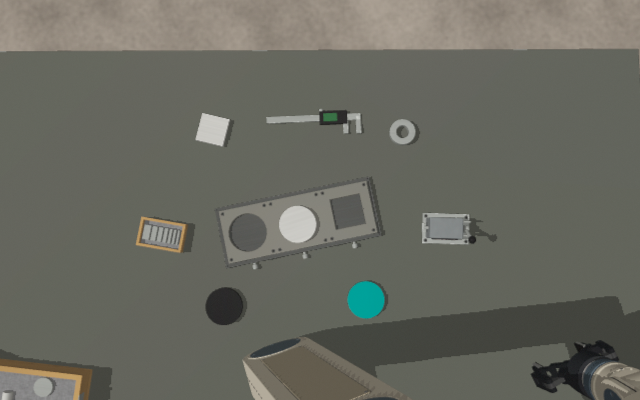

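View pics/scene0.png

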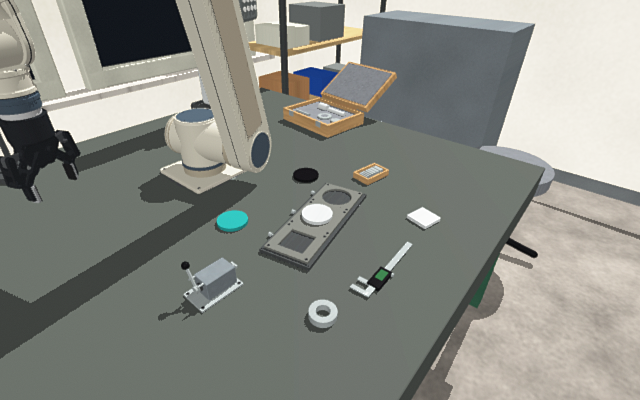

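The top view shows the round nest at (248,232), the white disc at (298,224) on the middle insert, the square nest at (348,211), the counter at (446,229), and its lever ball at about (473,240).
There are three disc candidates: white/aluminium (298,224), black (225,306) and turquoise (366,300). The white one is the disc meant, because it is aluminium and lies on the fixture's plain middle insert.

```bash
cat > h.py <<'E'
from plant import read_state, viewer, ctrl
import cv2,numpy as np
np.set_printoptions(precision=4,suppress=True)
def ray(n,uv):
    d=np.load(f"{n}.npz");v=d["T"][:3,:3]@np.linalg.solve(d["K"],[uv[0],uv[1],1]);return d["T"][:3,3],v
def plane(n,uv,z):
    o,v=ray(n,uv);return o+v*(z-o[2])/v[2]
def tri(a,b):
    A=[];r=[]
    (o1,v1),(o2,v2)=ray("top",a),ray("scene",b)
    t=np.linalg.lstsq(np.c_[v1,-v2],o2-o1,rcond=None)[0]
    p,q=o1+v1*t[0],o2+v2*t[1];return (p+q)/2,np.linalg.norm(p-q)
def blobs(mask,roi,amin=20):
    x0,y0,x1,y1=roi;m=np.zeros_like(mask);m[y0:y1,x0:x1]=mask[y0:y1,x0:x1]
    return [c for c in cv2.findContours(m,cv2.RETR_EXTERNAL,cv2.CHAIN_APPROX_NONE)[0] if cv2.contourArea(c)>amin]
E
python3 - <<'E'
from h import *
im=cv2.imread("pics/top0.png");g=cv2.cvtColor(im,cv2.COLOR_BGR2GRAY)
sc=cv2.imread("pics/scene0.png");gs=cv2.cvtColor(sc,cv2.COLOR_BGR2GRAY)
def onpl(c,z): return np.array([plane("top",p,z)[:2] for p in c.reshape(-1,2)],np.float32)
for c in blobs((g>170).astype('u1')*255,(270,195,325,255)): 
    P=onpl(c,.031);print("disc",cv2.minEnclosingCircle(P),cv2.fitEllipse(P))
for nm,roi in(("hole",(227,208,270,255)),("sq",(330,190,368,232))):
    for th in (60,70,80):
      for c in blobs((g<th).astype('u1')*255,roi,300):
        P=onpl(c,.019);print(nm,th,cv2.fitEllipse(P) if nm=="hole" else cv2.minAreaRect(P))
for th in(130,):
  for c in blobs((g>th).astype('u1')*255,(415,205,472,250),100): print("foot",cv2.minAreaRect(c),cv2.minAreaRect(onpl(c,.006)))
for n,G,roi in(("top",g,(464,230,482,250)),("scene",gs,(175,255,200,276))):
  for c in blobs((G<30).astype('u1')*255,roi,15): print("ball",n,cv2.minEnclosingCircle(c))
a=cv2.resize(im[170:280,205:385],None,fx=4,fy=4,interpolation=2)
b=cv2.resize(im[195:265,405:515],(440*720//440,70*720//110),interpolation=2)[:, :720]
b2=cv2.resize(sc[245:325,165:265],(240*1,192),interpolation=2)
w=np.zeros((600,720,3),'u1');w[:440,:720]=a[:440];
w[440:600,:251]=cv2.resize(im[195:265,405:515],(251,160),interpolation=2);w[440:600,300:500]=cv2.resize(sc[245:325,165:265],(200,160),interpolation=2)
cv2.imwrite("pics/crop.png",w)
E
```

```text
disc ((0.5024853348731995, 0.023981260135769844), 0.04457956179976463) ((0.5025699734687805, 0.023891359567642212), (0.08686143159866333, 0.08710656315088272), 168.0216064453125)
foot ((445.0, 228.0), (30.0, 46.0), 90.0) ((0.4908026456832886, -0.341055691242218), (0.11508879065513611, 0.07411361485719681), 89.6596908569336)
ball scene ((184.57142639160156, 265.0), 3.57153058052063)
```

View pics/crop.png

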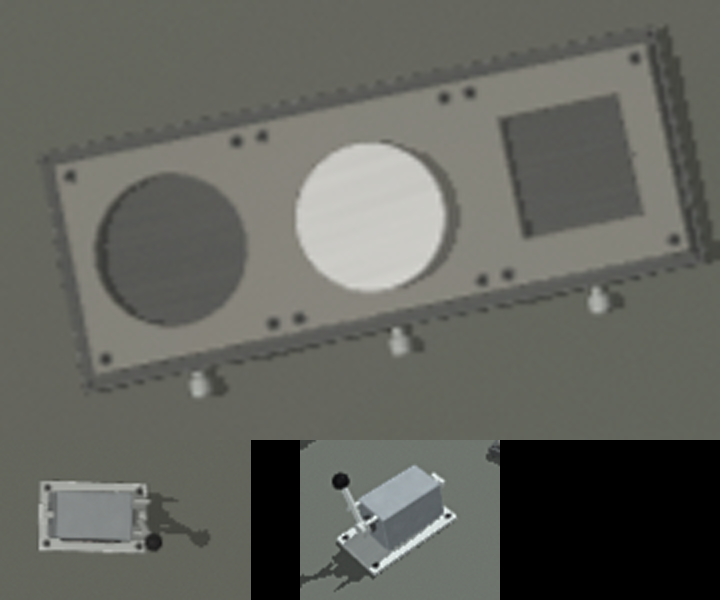

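The crop confirms the white aluminium disc on the middle insert, with the round hole to its left (+y) at pixel ≈(248,232). The ball is at top pixel ≈(472,239.6). Next, the nest and the ball.

Run:
```python
from h import *
im=cv2.imread("pics/top0.png");g=cv2.cvtColor(im,cv2.COLOR_BGR2GRAY)
print(g[232,240:275],g[195:240,348])
def onpl(c,z): return np.array([plane("top",p,z)[:2] for p in c.reshape(-1,2)],np.float32)
for th in (95,105,112):
  m=(g<th).astype('u1')*255
  for nm,roi in(("hole",(227,211,268,253)),("sq",(329,192,366,230))):
      for c in blobs(m,roi,300):
        P=onpl(c,.019);print(nm,th,cv2.fitEllipse(P) if nm=="hole" else cv2.minAreaRect(P))
print(plane("top",(247.75,232.5),.019),tri((472.1,239.6),(184.57,265)),plane("top",(472.1,239.6),.09))
print(plane("top",(348,211.2),.019))
for th in (95,105):
  for c in blobs((g<60).astype('u1')*255,(466,233,480,247),8): print(cv2.minEnclosingCircle(c))
```

```text
[ 86  89  89  88  88  87  88  88  88  88  89  89  89  90  90  90  87  89
  88  89  88  88  88  89  89  89 104 127 132 132 131 132 132 132 132] [106  90  87  88  87  87  87  88  88  89  89  88  90  89  88  89  89  88
  88  88  89  88  89  89  90  90  89  90  90  90  90  91 118 129 132 131
 131 131 132 131 131 132 131 107  93]
hole 95 ((0.48330405354499817, 0.1465698927640915), (0.08864688873291016, 0.08958669751882553), 0.5038207769393921)
sq 95 ((0.5332054495811462, -0.09840019792318344), (0.07469218224287033, 0.07396434992551804), 11.432442665100098)
hole 105 ((0.48358064889907837, 0.14635157585144043), (0.09009426832199097, 0.09128640592098236), 107.05690002441406)
sq 105 ((0.5336095094680786, -0.09953621029853821), (0.0758700892329216, 0.07741076499223709), 11.532050132751465)
hole 112 ((0.48360148072242737, 0.14620047807693481), (0.09160416573286057, 0.09217887371778488), 30.894140243530273)
sq 112 ((0.5336414575576782, -0.09935469925403595), (0.07620555907487869, 0.07775521278381348), 11.475113868713379)
[0.4823 0.1448 0.019 ] (array([ 0.4623, -0.3819,  0.0908]), np.float64(0.0012758451568871253)) [ 0.4619 -0.3827  0.09  ]
[ 0.533  -0.1007  0.019 ]
((472.3333435058594, 239.3333282470703), 3.7268707752227783)
((472.3333435058594, 239.3333282470703), 3.7268707752227783)
```

Measured: nest (0.4836, 0.1460), and the square nest is 0.2505 m from it (0.250 expected). The disc is at (0.5026, 0.0240). The ball is at (0.462, −0.382, 0.091), against 0.090 expected. I'll push the disc with two fingertips straddling its rim, along the line from disc to nest. First I turn the tool x onto that direction (yaw 1.725).

Units first: shifts go in shares of 62.5 mm and turns go in shares of 90 degrees. So -0.184 rad / 1.5708 = -0.1171.

```bash
echo '[[0, 0, -0.1171, 0, 0, 0, 0.05], [0, 0, -0.1171, 0, 0, 0, 0.05], [0, 0, -0.1171, 0, 0, 0, 0.05], [0, 0, -0.1171, 0, 0, 0, 0.05], [0, 0, -0.1171, 0, 0, 0, 0.05], [0, 0, -0.1171, 0, 0, 0, 0.05], [0, 0, -0.1171, 0, 0, 0, 0.05], [0, 0, 0, 0, 0, 0, 0.05]]' | python3 -m pendant
echo '[[0, 0, 0, 0.528, 0.464, 0, 0.05], [0, 0, 0, 0.528, 0.464, 0, 0.05], [0, 0, 0, 0.528, 0.464, 0, 0.05], [0, 0, 0, 0.528, 0.464, 0, 0.05], [0, 0, 0, 0.528, 0.464, 0, 0.05], [0, 0, 0, 0.528, 0.464, 0, 0.05], [0, 0, 0, 0.528, 0.464, 0, 0.05], [0, 0, 0, 0.528, 0.464, 0, 0.05]]' | python3 -m pendant
cat > st.py <<'E'
from h import *
from scipy.spatial.transform import Rotation as R
import sys
s=read_state();r=R.from_quat(np.roll(s["eef_rot"],-1));M=r.as_matrix()
print(s["clock"],s["tcp_pos"],"yaw",np.arctan2(M[1,0],M[0,0]),"zaxis",M[:,2],"F",s["contact_force"],"w",s["width"],"q",s["q"])
if len(sys.argv)>3: print("tool delta",M.T@(np.array([float(a) for a in sys.argv[1:4]])-s["tcp_pos"]))
E
python3 st.py 0.514 -0.050 0.20
```

```text
clock: 1.1
tcp_pos: [0.2321, -0.4985, 0.3036]
eef_rot: [-0.0, 0.651, 0.759, 0.0]
contact_force: [-0.2, 0.5, -0.1]
width: 0.0502
finger_force: 0.0
clock: 2.1
tcp_pos: [0.4218, -0.201, 0.3039]
eef_rot: [0.0, 0.653, 0.757, 0.0]
contact_force: [0.4, -0.3, -0.1]
width: 0.0497
finger_force: 0.0
2.1 [ 0.4218 -0.201   0.3039] yaw 1.718509381078573 zaxis [ 0. -0. -1.] F [ 0.3503 -0.2626 -0.0712] w 0.04968140685785203 q [-0.6246  0.1173 -0.1591  1.2944  0.      0.7985]
tool delta [0.1358 0.1134 0.1039]
```

Converted, 0.045 m is 0.72, 0.034 m is 0.544.

```bash
echo '[[0, 0, 0, 0.544, 0.448, 0.416, 0.05], [0, 0, 0, 0.544, 0.448, 0.416, 0.05], [0, 0, 0, 0.544, 0.448, 0.416, 0.05], [0, 0, 0, 0.544, 0.464, 0.416, 0.05], [0, 0, 0, 0, 0, 0.72, 0.05], [0, 0, 0, 0, 0, 0.72, 0.05], [0, 0, 0, 0, 0, 0, 0.05]]' | python3 -m pendant
python3 st.py 0.514 -0.050 0.11
python3 - <<'E'
from h import *
t=viewer.read_camera("top")["color"][150:280,200:400,::-1];s=viewer.read_camera("scene")["color"][140:290,200:400,::-1]
cv2.imwrite("pics/a.png",np.vstack([cv2.resize(t,None,fx=2,fy=2,interpolation=2),cv2.resize(s,None,fx=2,fy=2,interpolation=2)]))
E
```

```text
clock: 2.98
tcp_pos: [0.5105, -0.0501, 0.1074]
eef_rot: [-0.003, 0.652, 0.758, -0.001]
contact_force: [0.5, -0.1, 0.3]
width: 0.0499
finger_force: 0.0
2.975 [ 0.5105 -0.0501  0.1074] yaw 1.7203158593886632 zaxis [-0.0061  0.0016 -1.    ] F [ 0.5289 -0.1001  0.2942] w 0.04988605135788793 q [-0.2615  0.3392 -0.4029  0.835  -0.      1.1597]
tool delta [-0.0004  0.0035 -0.0026]
```

View pics/a.png

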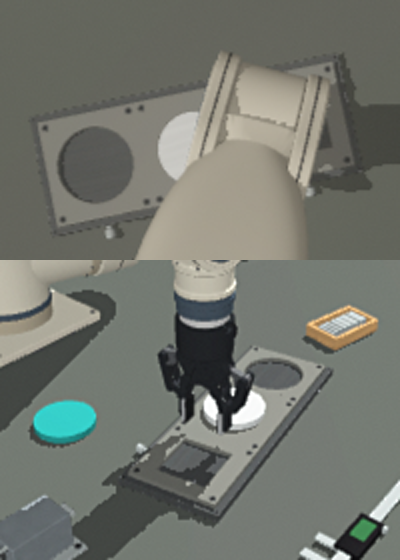

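The fingers straddle just behind the disc, and the nest is clear ahead. I descend carefully to find the insert surface.

Converted, 0.01 m is 0.16, 0.0035 m is 0.056.

```bash
echo '[[0, 0, 0, 0, 0.056, 0.16, 0.05], [0, 0, 0, 0, 0, 0.032, 0.05], [0, 0, 0, 0, 0, 0, 0.05]]' | python3 -m pendant; echo '[[0, 0, 0, 0, 0, 0.024, 0.05], [0, 0, 0, 0, 0, 0, 0.05]]' | python3 -m pendant; echo '[[0, 0, 0, 0, 0, 0.024, 0.05], [0, 0, 0, 0, 0, 0, 0.05]]' | python3 -m pendant; python3 st.py 0.514 -0.050 0.09
```

```text
clock: 3.45
tcp_pos: [0.5157, -0.0502, 0.0982]
eef_rot: [0.0, 0.651, 0.759, 0.0]
contact_force: [-0.1, -0.6, -0.5]
width: 0.0501
finger_force: 0.0
clock: 3.7
tcp_pos: [0.5156, -0.0502, 0.0964]
eef_rot: [0.0, 0.651, 0.759, 0.0]
contact_force: [0.9, 0.1, -1.3]
width: 0.0503
finger_force: 0.0
clock: 3.95
tcp_pos: [0.5156, -0.0501, 0.0948]
eef_rot: [-0.0, 0.651, 0.759, -0.0]
contact_force: [-0.3, 0.2, -0.5]
width: 0.0501
finger_force: 0.0
3.95 [ 0.5156 -0.0501  0.0948] yaw 1.723780943263267 zaxis [-0.0002  0.     -1.    ] F [-0.3159  0.2006 -0.4851] w 0.05011256837214736 q [-0.259   0.3581 -0.4126  0.8003 -0.      1.1588]
tool delta [ 0.0004 -0.0015  0.0048]
```

Converted, 0.0015 m is 0.024, -0.001 m is -0.016.

```bash
for i in 1; do echo '[[0, 0, 0, 0, -0.016, 0.024, 0.05], [0, 0, 0, 0, 0, 0, 0.05]]' | python3 -m pendant; echo '[[0, 0, 0, 0, 0, 0.024, 0.05], [0, 0, 0, 0, 0, 0, 0.05]]' | python3 -m pendant;  echo '[[0, 0, 0, 0, 0, 0.0192, 0.05], [0, 0, 0, 0, 0, 0, 0.05]]' | python3 -m pendant;done; python3 st.py 0.4836 0.146 0.09
```

```text
clock: 4.2
tcp_pos: [0.5145, -0.0503, 0.0933]
eef_rot: [-0.0, 0.651, 0.759, -0.0]
contact_force: [0.3, -0.3, -0.3]
width: 0.05
finger_force: 0.0
clock: 4.45
tcp_pos: [0.5146, -0.0503, 0.0918]
eef_rot: [-0.0, 0.651, 0.759, -0.0]
contact_force: [-0.3, -0.2, 0.0]
width: 0.0497
finger_force: 0.0
clock: 4.7
tcp_pos: [0.5146, -0.0503, 0.0906]
eef_rot: [-0.0, 0.651, 0.759, -0.0]
contact_force: [1.3, 0.2, 0.3]
width: 0.0497
finger_force: 0.0
4.7 [ 0.5146 -0.0503  0.0906] yaw 1.7238097279290794 zaxis [-0.0002  0.0001 -1.    ] F [1.2677 0.1908 0.3182] w 0.04972995232251748 q [-0.2598  0.3617 -0.4204  0.789  -0.      1.158 ]
tool delta [ 0.1987 -0.0007  0.0006]
```

Converted, 0.001 m is 0.016, -0.0007 m is -0.0112.

```bash
echo '[[0, 0, 0, 0, -0.0112, 0.016, 0.05], [0, 0, 0, 0, 0, 0, 0.05]]' | python3 -m pendant|grep -E "pos|force"; echo '[[0, 0, 0, 0, 0, 0.016, 0.05], [0, 0, 0, 0, 0, 0, 0.05]]' | python3 -m pendant|grep -E "pos|force";  echo '[[0, 0, 0, 0, 0, 0.016, 0.05], [0, 0, 0, 0, 0, 0, 0.05]]' | python3 -m pendant|grep -E "pos|force"
```

```text
tcp_pos: [0.5139, -0.0504, 0.0896]
contact_force: [0.1, -0.9, -1.3]
finger_force: 0.0
tcp_pos: [0.514, -0.0504, 0.0887]
contact_force: [-0.1, -0.0, 0.4]
finger_force: 0.0
tcp_pos: [0.514, -0.0504, 0.0886]
contact_force: [-3.7, 1.1, 12.1]
finger_force: 6.2
```

Run:
```python
from h import *
s=viewer.read_camera("scene")["color"][180:270,260:380,::-1]
cv2.imwrite("pics/b.png",cv2.resize(s,None,fx=6,fy=6,interpolation=2))
```

```text
(no output)
```

View pics/b.png

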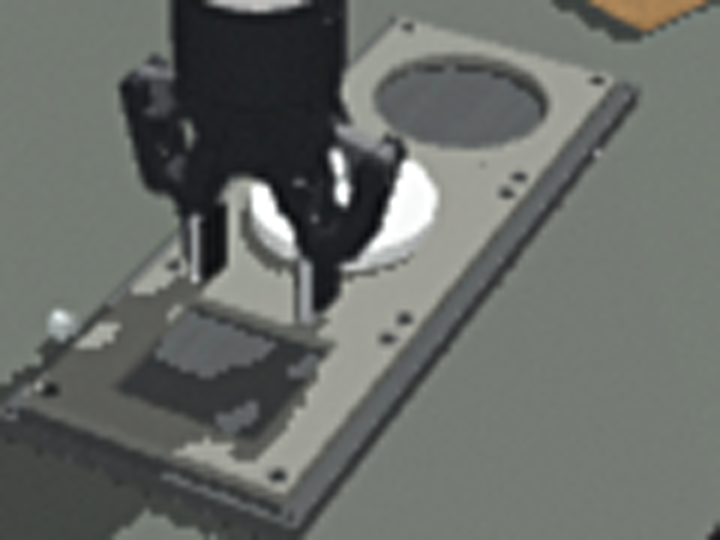

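The insert surface was felt at TCP z ≈ 0.0887, so the tips are 69.5 mm ahead at this opening. I lift 3.3 mm so the tips ride about 2 mm above the insert, then push. Contact is expected after about 27 mm.

Converted, 0.01 m is 0.16, 0.008 m is 0.128.

```bash
echo '[[0, 0, 0, 0, 0, -0.0528, 0.05], [0, 0, 0, 0.16, 0, 0, 0.05], [0, 0, 0, 0.16, 0, 0, 0.05], [0, 0, 0, 0.128, 0, 0, 0.05], [0, 0, 0, 0.128, 0, 0, 0.05], [0, 0, 0, 0.128, 0, 0, 0.05], [0, 0, 0, 0.128, 0, 0, 0.05], [0, 0, 0, 0.128, 0, 0, 0.05]]' | python3 -m pendant
echo '[[0, 0, 0, 0.128, 0, 0, 0.05], [0, 0, 0, 0.128, 0, 0, 0.05], [0, 0, 0, 0.128, 0, 0, 0.05], [0, 0, 0, 0.128, 0, 0, 0.05], [0, 0, 0, 0.128, 0, 0, 0.05], [0, 0, 0, 0.128, 0, 0, 0.05], [0, 0, 0, 0, 0, 0, 0.05]]' | python3 -m pendant
python3 st.py 0.4836 0.146 0.091
python3 - <<'E'
from h import *
c=viewer.read_camera("top")["color"][:,:,::-1];s=viewer.read_camera("scene")["color"][:,:,::-1]
cv2.imwrite("pics/c.png",np.vstack([cv2.resize(c[180:270,210:330],None,fx=3,fy=3,interpolation=2),cv2.resize(s[160:250,280:400],None,fx=3,fy=3,interpolation=2)]))
E
```

```text
clock: 6.5
tcp_pos: [0.5047, 0.0094, 0.0909]
eef_rot: [-0.0, 0.651, 0.759, -0.0]
contact_force: [-0.2, -1.4, -0.6]
width: 0.0498
finger_force: 0.5
clock: 7.38
tcp_pos: [0.4974, 0.057, 0.091]
eef_rot: [-0.0, 0.651, 0.759, 0.0]
contact_force: [0.5, -0.2, 0.3]
width: 0.0502
finger_force: 0.0
7.375 [0.4974 0.057  0.091 ] yaw 1.72468415890228 zaxis [-0.      0.0003 -1.    ] F [ 0.5002 -0.169   0.2835] w 0.050192476759293704 q [-0.0539  0.3381 -0.4583  0.7745  0.0003  1.363 ]
tool delta [0.0901 0.     0.    ]
```

View pics/c.png

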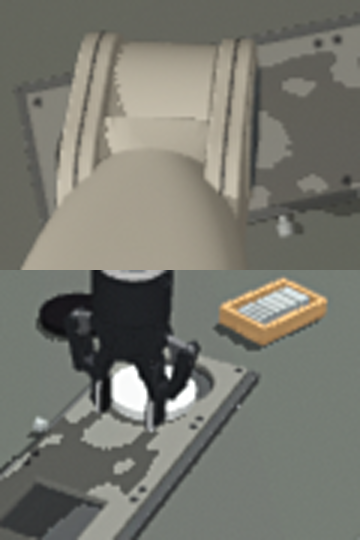

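The disc is squarely between the fingers, at lower-view pixel (155,390), and has reached the near rim of the nest. About 41 mm remain.

Converted, 0.006 m is 0.096.

```bash
echo '[[0, 0, 0, 0.096, 0, 0, 0.05], [0, 0, 0, 0.096, 0, 0, 0.05], [0, 0, 0, 0.096, 0, 0, 0.05], [0, 0, 0, 0.096, 0, 0, 0.05], [0, 0, 0, 0.096, 0, 0, 0.05], [0, 0, 0, 0, 0, 0, 0.05]]' | python3 -m pendant
echo '[[0, 0, 0, 0.048, 0, 0, 0.05], [0, 0, 0, 0.048, 0, 0, 0.05], [0, 0, 0, 0, 0, 0, 0.05]]' | python3 -m pendant
echo '[[0, 0, 0, 0.032, 0, 0, 0.05], [0, 0, 0, 0.032, 0, 0, 0.05], [0, 0, 0, 0, 0, 0, 0.05]]' | python3 -m pendant
python3 st.py 0.4836 0.146 0.091
python3 - <<'E'
from h import *
s=viewer.read_camera("scene")["color"][:,:,::-1]
cv2.imwrite("pics/d.png",cv2.resize(s[160:250,290:390],None,fx=6,fy=6,interpolation=2))
E
```

```text
clock: 8.22
tcp_pos: [0.4927, 0.0866, 0.0909]
eef_rot: [-0.0, 0.651, 0.759, 0.0]
contact_force: [0.1, 0.1, 0.1]
width: 0.0501
finger_force: 0.0
clock: 8.6
tcp_pos: [0.4919, 0.0921, 0.0909]
eef_rot: [-0.0, 0.651, 0.759, 0.0]
contact_force: [-0.1, -1.2, -0.0]
width: 0.0499
finger_force: 0.0
clock: 8.98
tcp_pos: [0.4914, 0.096, 0.091]
eef_rot: [-0.0, 0.651, 0.759, 0.0]
contact_force: [0.4, -1.5, 0.1]
width: 0.0502
finger_force: 0.0
8.975 [0.4914 0.096  0.091 ] yaw 1.7239310718996315 zaxis [ 0.      0.0001 -1.    ] F [ 0.3963 -1.467   0.1174] w 0.05017623339478185 q [ 0.0251  0.3382 -0.4582  0.7744  0.0001  1.4428]
tool delta [ 0.0506 -0.0001 -0.    ]
```

View pics/d.png

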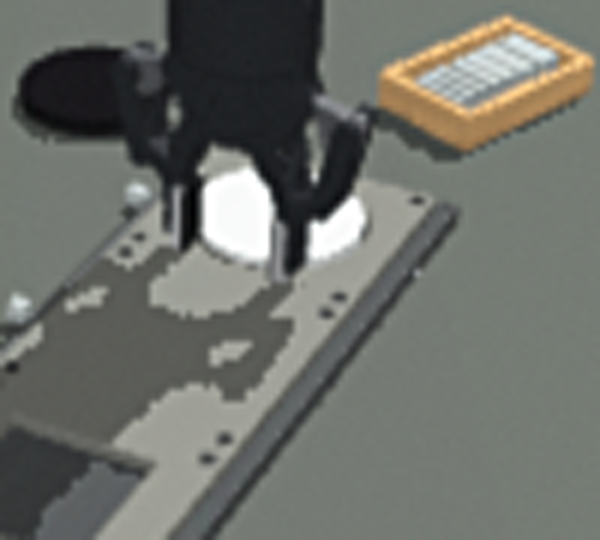

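The disc is in or nearly in the nest. I nudge on while watching the force.

Converted, 0.0015 m is 0.024.

```bash
echo '[[0, 0, 0, 0.024, 0, 0, 0.05], [0, 0, 0, 0, 0, 0, 0.05]]' | python3 -m pendant|grep -E "pos|force"
echo '[[0, 0, 0, 0.024, 0, 0, 0.05], [0, 0, 0, 0, 0, 0, 0.05]]' | python3 -m pendant|grep -E "pos|force"
echo '[[0, 0, 0, 0.016, 0, 0, 0.05], [0, 0, 0, 0, 0, 0, 0.05]]' | python3 -m pendant|grep -E "pos|force"
```

```text
tcp_pos: [0.4912, 0.0973, 0.091]
contact_force: [-0.5, -0.2, 0.7]
finger_force: 0.5
tcp_pos: [0.491, 0.0989, 0.091]
contact_force: [0.7, -1.4, 0.4]
finger_force: 0.6
tcp_pos: [0.4908, 0.0999, 0.091]
contact_force: [0.7, -1.7, -0.6]
finger_force: 0.6
```

Converted, 0.001 m is 0.016.

```bash
echo '[[0, 0, 0, 0.016, 0, 0, 0.05], [0, 0, 0, 0, 0, 0, 0.05]]' | python3 -m pendant|grep -E "pos|force"
echo '[[0, 0, 0, 0.016, 0, 0, 0.05], [0, 0, 0, 0, 0, 0, 0.05]]' | python3 -m pendant|grep -E "pos|force"
echo '[[0, 0, 0, 0.016, 0, 0, 0.05], [0, 0, 0, 0, 0, 0, 0.05]]' | python3 -m pendant|grep -E "pos|force"
```

```text
tcp_pos: [0.4907, 0.1007, 0.0911]
contact_force: [0.7, -3.4, 1.0]
finger_force: 1.4
tcp_pos: [0.4907, 0.1014, 0.0911]
contact_force: [0.7, -6.4, 1.3]
finger_force: 2.6
tcp_pos: [0.4907, 0.102, 0.0912]
contact_force: [1.0, -9.1, 2.3]
finger_force: 3.9
```

It is now blocked by the far wall. I back off, lift, and look.

Converted, -0.05 m is -0.8, -0.04 m is -0.64.

```bash
echo '[[0, 0, 0, -0.32, 0, 0, 0.05], [0, 0, 0, -0.32, 0, -0.48, 0.05], [0, 0, 0, -0.48, 0, -0.8, 0.02], [0, 0, 0, -0.8, 0, -0.48, 0], [0, 0, 0, -0.8, 0, 0, 0], [0, 0, 0, -0.8, 0, 0, 0], [0, 0, 0, -0.64, 0, 0, 0], [0, 0, 0, 0, 0, 0, 0]]' | python3 -m pendant
python3 st.py
python3 - <<'E'
from h import *
c=viewer.read_camera("top")["color"][:,:,::-1];s=viewer.read_camera("scene")["color"][:,:,::-1]
cv2.imwrite("pics/e_full.png",c);cv2.imwrite("pics/e_sc.png",s)
cv2.imwrite("pics/e.png",np.vstack([cv2.resize(c[200:265,205:305],None,fx=4.5,fy=4.5,interpolation=2),cv2.resize(s[170:235,295:395],None,fx=4.5,fy=4.5,interpolation=2)]))
g=cv2.cvtColor(c.copy(),6);gs=cv2.cvtColor(s.copy(),6)
for z in(.024,.031):
  for k in blobs((g>170).astype('u1')*255,(215,200,300,265)):
    P=np.array([plane("top",p,z)[:2] for p in k.reshape(-1,2)],np.float32);print("top",z,cv2.fitEllipse(P))
  for k in blobs((gs>185).astype('u1')*255,(310,170,370,220)):
    P=np.array([plane("scene",p,z)[:2] for p in k.reshape(-1,2)],np.float32);print("scene",z,cv2.fitEllipse(P))
E
```

```text
clock: 11.52
tcp_pos: [0.5302, -0.1563, 0.2005]
eef_rot: [-0.0, 0.652, 0.758, 0.0]
contact_force: [-0.2, 1.0, -0.2]
width: 0.0001
finger_force: 0.0
11.525 [ 0.5302 -0.1563  0.2005] yaw 1.7206670147104048 zaxis [-0.      0.0007 -1.    ] F [-0.159   0.9525 -0.1758] w 0.00011068884716737959 q [-0.4387  0.3133 -0.1708  1.087   0.0006  0.9822]
top 0.024 ((0.48266229033470154, 0.14736293256282806), (0.08549104630947113, 0.08625759184360504), 143.53952026367188)
scene 0.024 ((0.4844155013561249, 0.14736376702785492), (0.08759920299053192, 0.09516680985689163), 40.002220153808594)
scene 0.024 ((0.4690699279308319, 0.3234373927116394), (0.047224003821611404, 0.06585191935300827), 61.163761138916016)
top 0.031 ((0.48256152868270874, 0.14633029699325562), (0.08501213043928146, 0.08577439188957214), 143.53909301757812)
scene 0.031 ((0.4907282292842865, 0.13832515478134155), (0.08661354333162308, 0.09409599751234055), 40.002193450927734)
scene 0.031 ((0.4755552411079407, 0.3124176859855652), (0.046692587435245514, 0.06511113047599792), 61.1636962890625)
```

View pics/e.png

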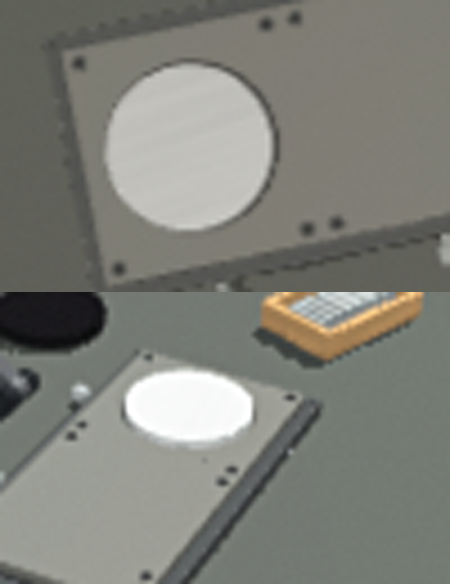

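At z = 0.024 (home height) the two views agree to 2 mm, but at 0.031 they are 11 mm apart. The disc also sits within the 1.5 mm play of the nest, and its shadow is thin and even, so it is flat and home. Now the lever: square up the tool and go to −x of the ball with the fingers closed.

Converted, -0.038 m is -0.608, -0.036 m is -0.576, 0.15 rad / 1.5708 = 0.0955.

```bash
echo '[[0, 0, 0.0955, 0, 0, 0, 0], [0, 0, 0, -0.608, -0.352, 0, 0], [0, 0, 0, -0.608, -0.352, 0, 0], [0, 0, 0, -0.608, -0.352, 0, 0], [0, 0, 0, -0.608, -0.352, 0, 0], [0, 0, 0, -0.608, -0.336, 0, 0], [0, 0, 0, -0.576, -0.336, 0, 0], [0, 0, 0, 0, 0, 0, 0]]' | python3 -m pendant
python3 st.py 0.40 -0.382 0.153
```

```text
clock: 12.62
tcp_pos: [0.4001, -0.3812, 0.2009]
eef_rot: [-0.0, 0.707, 0.708, 0.0]
contact_force: [0.2, 1.1, -0.2]
width: -0.0
finger_force: 0.0
12.625 [ 0.4001 -0.3812  0.2009] yaw 1.5721732214576887 zaxis [ 0.0001  0.0002 -1.    ] F [ 0.1754  1.143  -0.1839] w -2.575087387995627e-06 q [-0.9132  0.3126 -0.1706  1.0876  0.0002  0.6562]
tool delta [-0.0008 -0.0001  0.0479]
```

Converted, 0.024 m is 0.384, 0.01 m is 0.16.

```bash
echo '[[0, 0, 0, 0, 0, 0.384, 0], [0, 0, 0, 0, 0, 0.384, 0], [0, 0, 0, 0, 0.16, 0, 0], [0, 0, 0, 0, 0.16, 0, 0], [0, 0, 0, 0, 0.16, 0, 0], [0, 0, 0, 0, 0, 0, 0]]' | python3 -m pendant
echo '[[0, 0, 0, 0, 0.16, 0, 0], [0, 0, 0, 0, 0.16, 0, 0], [0, 0, 0, 0, 0.16, 0, 0], [0, 0, 0, 0, 0.16, 0, 0], [0, 0, 0, 0, 0, 0, 0]]' | python3 -m pendant
echo '[[0, 0, 0, 0, 0.08, 0, 0], [0, 0, 0, 0, 0.08, 0, 0], [0, 0, 0, 0, 0, 0, 0]]' | python3 -m pendant
echo '[[0, 0, 0, 0, 0.048, 0, 0], [0, 0, 0, 0, 0, 0, 0]]' | python3 -m pendant
```

```text
clock: 13.38
tcp_pos: [0.4318, -0.3804, 0.1535]
eef_rot: [0.001, 0.706, 0.709, -0.0]
contact_force: [0.6, 1.0, -0.2]
width: 0.0
finger_force: 0.0
clock: 14.0
tcp_pos: [0.4714, -0.3803, 0.1528]
eef_rot: [-0.0, 0.706, 0.708, 0.0]
contact_force: [-1.4, 0.1, 1.3]
width: -0.0002
finger_force: 0.9
clock: 14.38
tcp_pos: [0.4808, -0.3804, 0.1528]
eef_rot: [-0.0, 0.706, 0.708, -0.0]
contact_force: [-2.1, -1.9, 0.7]
width: -0.0002
finger_force: 1.0
clock: 14.62
tcp_pos: [0.4836, -0.3803, 0.1528]
eef_rot: [-0.0, 0.706, 0.708, -0.0]
contact_force: [-1.9, -1.5, -0.9]
width: 0.0001
finger_force: 1.1
```

Spring force is felt. I continue to the stop.

Converted, 0.003 m is 0.048.

```bash
echo '[[0, 0, 0, 0, 0.048, 0, 0], [0, 0, 0, 0, 0, 0, 0]]' | python3 -m pendant|grep -E "pos|force"
echo '[[0, 0, 0, 0, 0.048, 0, 0], [0, 0, 0, 0, 0, 0, 0]]' | python3 -m pendant|grep -E "pos|force"
echo '[[0, 0, 0, 0, 0.032, 0, 0], [0, 0, 0, 0, 0, 0, 0]]' | python3 -m pendant|grep -E "pos|force"
python3 - <<'E'
from h import *
s=viewer.read_camera("scene")["color"][:,:,::-1]
cv2.imwrite("pics/f.png",cv2.resize(s[230:320,150:270],None,fx=4,fy=4,interpolation=2))
E
```

```text
tcp_pos: [0.4867, -0.3802, 0.1528]
contact_force: [-2.3, -0.2, -1.0]
finger_force: 1.2
tcp_pos: [0.4898, -0.3802, 0.1529]
contact_force: [-2.9, 0.2, -1.4]
finger_force: 1.3
tcp_pos: [0.4917, -0.3803, 0.153]
contact_force: [-2.4, -0.4, -1.5]
finger_force: 1.3
```

View pics/f.png

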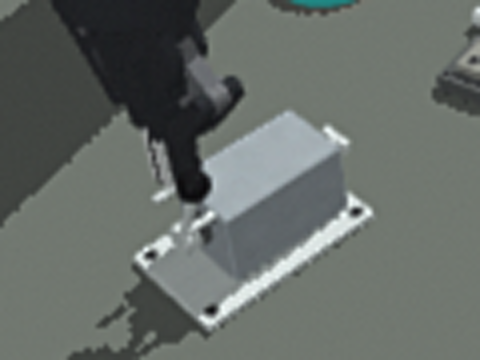

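The ball (crop pixel (197,187)) is being driven in front of the finger. The stop isn't firmly felt yet, so I keep going.

Converted, 0.002 m is 0.032.

```bash
echo '[[0, 0, 0, 0, 0.032, 0, 0], [0, 0, 0, 0, 0, 0, 0]]' | python3 -m pendant|grep -E "pos|force"
echo '[[0, 0, 0, 0, 0.032, 0, 0], [0, 0, 0, 0, 0, 0, 0]]' | python3 -m pendant|grep -E "pos|force"
echo '[[0, 0, 0, 0, 0.032, 0, 0], [0, 0, 0, 0, 0, 0, 0]]' | python3 -m pendant|grep -E "pos|force"
```

```text
tcp_pos: [0.4938, -0.3803, 0.153]
contact_force: [-2.8, -0.4, -1.5]
finger_force: 1.2
tcp_pos: [0.495, -0.3803, 0.1529]
contact_force: [-6.9, -1.2, 0.5]
finger_force: 3.6
tcp_pos: [0.4959, -0.3802, 0.1526]
contact_force: [-13.1, 0.3, 2.3]
finger_force: 6.6
```

The stop is firmly felt (13 N). I back away so the lever springs back, then lift clear and look.

Converted, -0.04 m is -0.64, -0.035 m is -0.56.

```bash
echo '[[0, 0, 0, 0, -0.4, 0, 0], [0, 0, 0, 0, -0.56, 0, 0], [0, 0, 0, 0, -0.56, 0, 0], [0, 0, 0, 0, -0.4, 0, 0], [0, 0, 0, 0, 0, -0.64, 0], [0, 0, 0, 0, 0, -0.64, 0], [0, 0, 0, 0, 0, 0, 0], [0, 0, 0, 0, 0, 0, 0]]' | python3 -m pendant
python3 - <<'E'
from h import *
c=viewer.read_camera("top")["color"][:,:,::-1];s=viewer.read_camera("scene")["color"][:,:,::-1]
cv2.imwrite("pics/g.png",np.vstack([cv2.resize(c,(600,375)),np.hstack([cv2.resize(s[170:235,295:395],(300,195),interpolation=2),cv2.resize(s[240:320,165:285],(300,195),interpolation=2)])]))
gs=cv2.cvtColor(s.copy(),6);g=cv2.cvtColor(c.copy(),6)
for k in blobs((gs<30).astype('u1')*255,(175,255,200,276),15): print("ball",cv2.minEnclosingCircle(k))
for n,G,roi,t in(("top",g,(215,200,300,265),170),("scene",gs,(310,170,345,220),185)):
  for k in blobs((G>t).astype('u1')*255,roi,200):
    P=np.array([plane(n,p,.024)[:2] for p in k.reshape(-1,2)],np.float32);print(n,cv2.fitEllipse(P))
E
```

```text
clock: 17.18
tcp_pos: [0.3779, -0.3806, 0.2328]
eef_rot: [0.0, 0.706, 0.708, 0.0]
contact_force: [-0.4, 0.6, -1.0]
width: -0.0003
finger_force: 0.0
ball ((184.57142639160156, 265.0), 3.57153058052063)
top ((0.48265063762664795, 0.14723125100135803), (0.08610110729932785, 0.08644663542509079), 126.1572036743164)
scene ((0.47950929403305054, 0.14394716918468475), (0.07233211398124695, 0.09857621043920517), 36.88039016723633)
```

View pics/g.png

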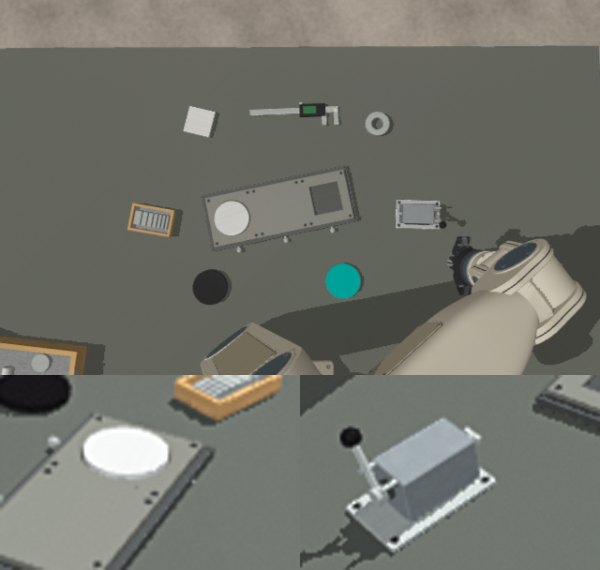

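The disc is home in the round nest, the lever is back at rest (ball at the same pixel, (184.6,265)), and the other things haven't moved. The robot is clear of everything.

```bash
python3 -c "
from plant import ctrl;print(ctrl.close_job())"
```

```text
the job is handed in; nothing more can be done
None
```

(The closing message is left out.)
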